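# Sort the vials, unlatch the slide case and hold its gate wide

### The job

Get the slide case ready for loading: put the yellow-capped vial in the yellow tray and the green-capped vial in the green tray, then squeeze the case's red catch fully in and after it the blue catch. Then take the yellow handle, swing the gate out past its detent until it stands wide open, about square to the case front, and finish while still holding it there by the handle, because it springs back when let go; leave everything else on the bench alone.

Things in the scene. Friction and masses are not known exactly. Their poses are not given: they have to be found in the camera images.
- yellow_vial: sample vial standing upright on the bench: glass body diameter 24, yellow cap diameter 26 from height 44 to the top at 65 mm; 30 to 55 g; origin at the middle of its underside, z up
- yellow_tray: yellow open tray fixed to the bench, outer 100 (along its x) x 80 (along its y) x 28 high, walls and floor 3 thick; origin at the middle of its underside
- green_vial: sample vial standing upright on the bench: glass body diameter 24, green cap diameter 26 from height 44 to the top at 65 mm; 30 to 55 g; origin at the middle of its underside, z up
- green_tray: green open tray fixed to the bench, outer 100 (along its x) x 80 (along its y) x 28 high, walls and floor 3 thick; origin at the middle of its underside
- case: white bench slide case, fixed, 200 deep (its +x, away from the robot) x 210 wide (its y) x 120 high; origin at the foot of the middle of its front face, z up. The gate closes the front, and both catches stand on its roof just behind the front edge
- red_catch: red squeeze catch, to be squeezed first, on the case roof 45 mm behind the front face; origin at its foot on the roof (120 above the bench), axes as the case's. A steel hook on each tab reaches forward over the gate's top edge and locks the gate. The two catches sit side by side, 90 mm apart along the case's y; which of them is nearer the hinge varies
- red_catch_grip (a point): where to squeeze the red catch: midway between its two upright red tabs, 24 above the roof (144 above the bench). Each tab is 24 (case x) x 8 thick (case y) x 34 high, from 4 to 38 above the roof. Over their outer faces the tabs measure 52 mm across along the case's y, 34 mm when fully squeezed
- red_left (a joint): travel of the red catch's tab on the case's +y side, m: 0 out (locked), grows as it is pressed towards the other tab, 0.009 fully in. Needs about 5 N, has no spring: it stays in where it is left. The gate is free of it from about 0.005; squeezed means over 0.006
- red_right (a joint): travel of the red catch's tab on the case's -y side, m: 0 out (locked), grows as it is pressed towards the other tab, 0.009 fully in. Needs about 5 N, has no spring: it stays in where it is left. The gate is free of it from about 0.005; squeezed means over 0.006
- blue_catch: blue squeeze catch, to be squeezed second, on the case roof 45 mm behind the front face; origin at its foot on the roof (120 above the bench), axes as the case's. A steel hook on each tab reaches forward over the gate's top edge and locks the gate. The two catches sit side by side, 90 mm apart along the case's y; which of them is nearer the hinge varies
- blue_catch_grip (a point): where to squeeze the blue catch: midway between its two upright blue tabs, 24 above the roof (144 above the bench). Each tab is 24 (case x) x 8 thick (case y) x 34 high, from 4 to 38 above the roof. Over their outer faces the tabs measure 52 mm across along the case's y, 34 mm when fully squeezed
- blue_left (a joint): travel of the blue catch's tab on the case's +y side, m: 0 out (locked), grows as it is pressed towards the other tab, 0.009 fully in. Needs about 5 N, has no spring: it stays in where it is left. The gate is free of it from about 0.005; squeezed means over 0.006
- blue_right (a joint): travel of the blue catch's tab on the case's -y side, m: 0 out (locked), grows as it is pressed towards the other tab, 0.009 fully in. Needs about 5 N, has no spring: it stays in where it is left. The gate is free of it from about 0.005; squeezed means over 0.006
- gate (a joint): gate angle, rad: 0 shut, grows as it swings towards the robot about its upright hinge, clockwise from above; stop at 1.7. A weak spring pulls it shut (about 2 N at the handle when wide). A detent makes it stiffer near 0.7 to 0.8 (about 5 N at the handle); let go beyond that it falls back to rest at about 0.9. Wide open means over 1.25; 1.57 is square to the front
- hinge (a point): point on the gate's upright hinge axis, at the case's front corner on its +y side (6 mm in front of the front face, 112 from the middle), 150 above the bench; turns with the gate: its -y axis points along the gate to its free end. The gate is 8 thick, 205 mm long from the hinge, top edge 122 above the bench with steel keepers up to 138
- handle: the gate's handle: upright round yellow post, diameter 16, from 85 to 180 mm above the bench, near the gate's free end, its axis 40 mm in front of the gate's front face (x -44 mm, y -185 mm in the hinge point's frame). A steel foot under it joins it to the gate; it is clear all round. The post turns freely about its own axis. Origin at the foot of the post, swings with the gate
- handle_grip (a point): point on the handle post's axis, 152 above the bench, where to grip it
- white_vial: upright glass vial with a WHITE cap, same size as the others, not part of the job; a bystander to leave alone; origin at the middle of its underside
- petri_dish: closed clear petri dish, diameter 90, 16 high; a bystander to leave alone; origin at the middle of its underside
- wash_bottle: red wash bottle, diameter 68, 145 to the cap, bent spout on top up to 195; a bystander to leave alone; origin at the middle of its underside
- tip_box: orange box, 90 x 120 x 60 high; a bystander to leave alone; origin at the middle of its underside
- stain_bottle: small amber bottle, diameter 40, 80 high; a bystander to leave alone; origin at the middle of its underside
- slide_box: flat blue slide box, 90 x 170 x 35 high; a bystander to leave alone; origin at the middle of its underside
- oil_bottle: small white bottle with blue cap, diameter 34, 60 high; a bystander to leave alone; origin at the middle of its underside
There are look-alikes about, which are no part of the job. There is more than one size of the yellow_tray; the job needs the largest.

How it is judged:
On the way, in this order (a step that is already met when the one before it is completed fails the run):
1. both vials lie or stand in the tray of their colour, let go (x of yellow_vial in the frame of yellow_tray between -0.048 and 0.048 m and y of yellow_vial in the frame of yellow_tray between -0.038 and 0.038 m and z of yellow_vial in the frame of yellow_tray below 0.025 m and x of green_vial in the frame of green_tray between -0.048 and 0.048 m and y of green_vial in the frame of green_tray between -0.038 and 0.038 m and z of green_vial in the frame of green_tray below 0.025 m and contact force between the fingers and yellow_vial below 0.1 N and contact force between the fingers and green_vial below 0.1 N), for 0.2 s.
2. the red catch is squeezed in on both sides (value of joint each of red_left, red_right above 0.006 m), for 0.1 s.
3. then the blue catch too is squeezed in on both sides (all of step 2 and value of joint each of blue_left, blue_right above 0.006 m), for 0.1 s.
4. the gate is swung past its detent to wide open by the handle (value of joint gate above 1.25 rad and contact force between the fingers and handle above 0.5 N), for 0.2 s.
At the end, for the whole second after the job is handed in: Each vial is in the tray of its colour (its origin within the tray's walls and under 25 mm high) and not touched by the fingers; all four catch tabs are in by over 6 mm; the gate is open over 1.25 rad and still, with the fingers pressing on the handle with over 0.5 N (all of step 1 and all of step 3 and all of step 4 and velocity of joint gate between -0.1 and 0.1 rad/s); the arm keeps its last pose, push and grip.
It fails at once if a bystander (white vial, dish, bottle or box) is shoved over 30 mm or tipped (distance of any of white_vial, petri_dish, wash_bottle, tip_box, stain_bottle, slide_box, oil_bottle from where it was at the start of the episode above 0.03 m or angle between any of white_vial, petri_dish, wash_bottle, tip_box, stain_bottle, slide_box, oil_bottle's own z axis and vertical above 0.5 rad).
It also fails if it takes over 72 s, if anything falls off the work surface, if the arm or the gripper's body presses on something with over 40 N, if the wrist force passes 120 N, or if a joint passes its speed limit or range.

### The arm

A 6-joint arm with a two-finger parallel gripper is mounted at the origin on the work surface. World frame = base frame: x ahead of the robot, y to its left, z up, the work surface at z = 0. Lengths are in m, angles in rad, forces in N, time in s.
With the tool pointing down it reaches from about 0.375 to 0.9 m from the base axis. Payload 3.1 kg.
Tool frame: the origin (TCP) lies midway between the tips of the shut fingers; the grasp point (between the pads) lies 19 mm behind it; x points along the fingers, z is the direction in which the jaws open and shut, and the axes are right-handed (so a half turn about x gives the same grasp; the last joint's range is limited). The gripper opens to 85 mm and grips with 20 to 120 N. Pads are 22 mm wide; open, the fingers measure 114 mm over their backs; the gripper's body (76 mm by 85 mm) begins 54 mm behind the grasp point. The pads swing forward as they close: fully open they stand 13 mm farther back than shut.
Start: joints at [0.941, 0.527, 1.433, -0, 1.181, -0.178], TCP at [0.273, 0.562, 0.231] pointing down, gripper open.
Joint ranges: [-3.08, 3.08], [-0.75, 2.2], [0.22, 2.44], [-1.43, 4.57], [0, 2.65], [-2.85, 2.85]. Speed limits (rad/s): [2.79, 2.79, 3.14, 3.14, 3.14, 3.14].

### API

Orientations are given as a unit quaternion [x, y, z, w].
In Python, from station import status, snapshot, camera_params, ticket gives the robot as it stands.
- The arm moves only by the tool arm_command, never from a script. Its argument "series" is a list that holds one entry, the list of rows, each a list of 4 numbers: the shift along the tool's x, y, z in mm, then the turn about the tool's x in rad. A call has 1 to 10 rows; each row shifts and turns the commanded pose from where the row before left it, along the tool's axes as they then stand; what a row does not reach is not made up. A row lasts 1/10 s, in which the tool goes at most 50 mm and 8.59 degrees, less where a joint would pass 70% of its speed; a pose out of reach is approached as far as the arm can. A call is refused whole if a number of a shift passes 50 or a number of a turn 0.15, either way. A call with a gripper value outside its range is refused whole. "jaw" is the opening in per cent of the stroke, from 0 (shut) to 100 (fully open), set as the call begins (left out, the last holds). The fingers move at their own pace and stop on an object; "force" is the grip in N (left out, the last holds). Time passes only in rows, so rows that do not move let the fingers close. It gives the time, the measured TCP pose, the force and the opening at its end, in the units of the state.
- status.sense(): the state, without advancing time (a new reading comes with each control period).
- snapshot(name): name is "side" or "top"; returns the picture (480x640x3 uint8, red, green, blue); there is no depth.
- camera_params(name): a dict with "fovy" (degrees; the focal length in pixels is half the picture's height over the tangent of half this angle, whatever the lens; pixels are square), "cx", "cy" (the principal point, pixels), "extrinsics" (4x4, takes a point from camera to world coordinates). Camera axes: x right, y down, z forward; pixel columns grow to the right and rows downward; lengths in m; the calibration is good to about 2 mm. A picture is of the moment at which its call begins. camera_params takes no time and is no camera call.
- ticket.sign_off(): hands the job in, once; it reports no verdict.
The state is a dict: "t": time; "q": joint angles; "qd": joint speeds; "tau": joint torques, N m; "tcp_pos": TCP position; "tool_rot": TCP orientation; "force": force on the tool from outside, world axes, zero at the start; "ft_torque": the same for the moment, N m; "finger_gap": opening from 0.0 (shut) to 1.0 (fully open).
Only numpy, scipy, OpenCV 4.12 (cv2) and the standard library are available. Lean on these libraries where they do the work, as an engineer would, in place of code of your own. Each camera call takes 0.05 s, during which the arm holds its last target. There are 200 camera calls.

## Working session

There is one attempt and no reset: what is moved stays moved. The work goes in short steps, Python scripts to look and compute and a tool call to move; the robot and the scene stay as the last step left them, time stands still between calls to the robot, and variables do not carry over. Pictures are saved under pics/ and viewed, about 8 in all and at most 12, crops included, and the job is handed in when it is done.

Besides the shell and the picture viewer there is one more tool, called after "Emit:" as name(argument=value, ...), one argument or row to a line, values as JSON. arm_command: Moves the arm, as the interface text tells. Its arguments: {"type":"object","properties":{"series":{"type":"array"},"jaw":{"type":"number"},"force":{"type":"number"}},"required":["series"]}

```bash
mkdir -p pics; ls
python3 - <<'E'
from station import status,snapshot,camera_params
import cv2,numpy as np
for n in("top","side"):
    im=snapshot(n); cv2.imwrite(f"pics/{n}0.png",im[:,:,::-1]); p=camera_params(n); print(n,p["fovy"],p["cx"],p["cy"],{k:v for k,v in p.items() if k not in("fovy","cx","cy")})
print(status.sense())
E
```

```text
pics
top 45.59504932036171 326.60794642725773 233.0579873707564 {'extrinsics': array([[-2.87506567e-02, -9.92951464e-01,  1.14981695e-01,
         3.29894198e-01],
       [-9.99586552e-01,  2.85189992e-02, -3.65960652e-03,
        -3.40645614e-02],
       [ 3.54648796e-04, -1.15039372e-01, -9.93360870e-01,
         1.76592473e+00],
       [ 0.00000000e+00,  0.00000000e+00,  0.00000000e+00,
         1.00000000e+00]])}
side 57.720658766116536 317.68772194567805 242.5157924479648 {'extrinsics': array([[ 0.94799402, -0.17795836,  0.26389045,  0.25591121],
       [-0.31772674, -0.47987709,  0.81778218, -0.92453016],
       [-0.0188962 , -0.85909767, -0.51146274,  0.67425869],
       [ 0.        ,  0.        ,  0.        ,  1.        ]])}
{'t': 0.1, 'q': array([ 9.40519899e-01,  5.28383724e-01,  1.43376882e+00, -2.99580718e-05,
        1.18138968e+00, -1.78480378e-01]), 'qd': array([ 0.00083214, -0.00125585, -0.00184473,  0.0009573 , -0.00074308,
        0.00209091]), 'tau': array([ 2.04352256e-05, -4.43303740e+01, -1.78587002e+01, -2.25183976e-04,
        3.87108594e-03, -1.22416535e-05]), 'tcp_pos': array([0.27245132, 0.5617806 , 0.2304267 ]), 'tool_rot': array([-0.3755745 ,  0.59992129,  0.37504367,  0.59864888]), 'force': array([0.21966049, 0.21525368, 0.32260572]), 'ft_torque': array([ 0.03104614, -0.00732413,  0.03098826]), 'finger_gap': 1.0015331328333836}
```

View pics/top0.png

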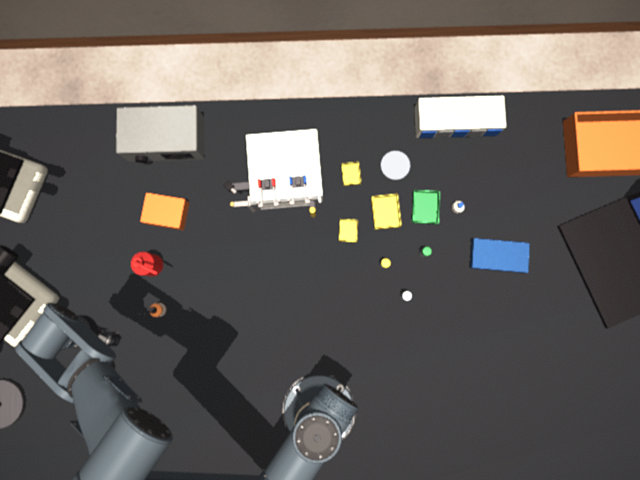

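View pics/side0.png

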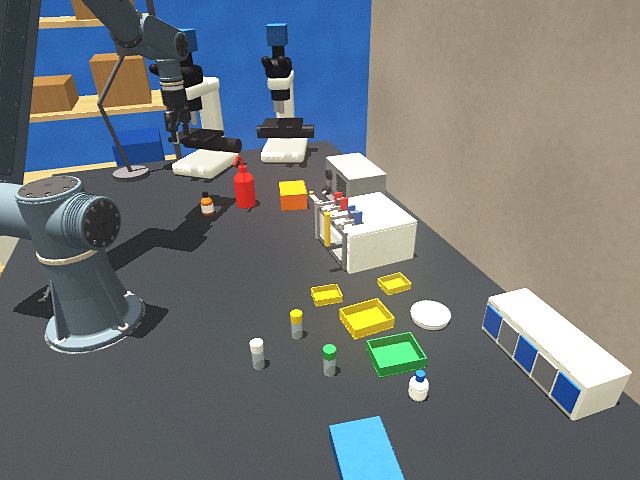

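The top view shows the yellow vial at (386,263), green vial at (427,251), white vial at (407,296), big yellow tray at (386,212), green tray at (426,207), case at (284,168) with red catch (266,184), blue catch (298,181) and the handle (312,211). The side view agrees: the largest yellow tray is at (367,318).

```bash
cat > h.py <<'E'
import numpy as np,cv2
from station import status,snapshot,camera_params
from scipy.spatial.transform import Rotation as R
def cam(n):
    p=camera_params(n); f=240/np.tan(np.radians(p["fovy"])/2); return f,p["cx"],p["cy"],p["extrinsics"]
def ray(n,u,v):
    f,cx,cy,E=cam(n); return E[:3,3],E[:3,:3]@np.array([(u-cx)/f,(v-cy)/f,1])
def onz(n,u,v,z):
    o,d=ray(n,u,v); return o+d*(z-o[2])/d[2]
def proj(n,P):
    f,cx,cy,E=cam(n); c=E[:3,:3].T@(np.array(P)-E[:3,3]); return f*c[0]/c[2]+cx,f*c[1]/c[2]+cy
def tri(a,b):
    A=[];y=[]
    for n,u,v in(a,b):
        o,d=ray(n,u,v); d/=np.linalg.norm(d); M=np.eye(3)-np.outer(d,d); A.append(M); y.append(M@o)
    return np.linalg.lstsq(np.vstack(A),np.hstack(y),rcond=None)[0]
COL=dict(yellow=((22,130,100),(34,255,255)),green=((50,120,60),(80,255,255)),red=((0,150,80),(6,255,255)),blue=((100,110,60),(125,255,255)))
def blobs(im,c,amin=15):
    m=cv2.inRange(cv2.cvtColor(im,cv2.COLOR_RGB2HSV),*COL[c]); n,l,s,ce=cv2.connectedComponentsWithStats(m)
    return [(s[i,4],ce[i],s[i,:4],l==i) for i in range(1,n) if s[i,4]>=amin]
E
python3 - <<'E'
from h import *
np.set_printoptions(precision=4,suppress=True)
for n in("top","side"):
    im=cv2.imread(f"pics/{n}0.png")[:,:,::-1].copy()
    for c in COL:
        for a,ce,b,m in blobs(im,c):
            print(n,c,a,ce.round(1),b, onz(n,*ce,.065 if a<150 else .028)[:2].round(3))
im=cv2.imread("pics/top0.png"); a=cv2.resize(im[120:225,220:335],None,fx=5,fy=5,interpolation=cv2.INTER_CUBIC)
cv2.imwrite("pics/c1.png",a)
im=cv2.imread("pics/side0.png"); a=cv2.resize(im[160:280,290:430],None,fx=5,fy=5,interpolation=cv2.INTER_CUBIC)
cv2.imwrite("pics/c2.png",a)
E
```

```text
top yellow 129 [350.8 172.7] [341 162  20  24] [ 0.709 -0.119]
top yellow 256 [387.  209.3] [371 194  31  36] [ 0.599 -0.228]
top yellow 29 [312.3 212.1] [309 208   7   9] [0.592 0.001]
top yellow 112 [348.4 229.2] [339 219  19  24] [ 0.537 -0.106]
top yellow 32 [384.9 262.1] [381 258  10  10] [ 0.435 -0.211]
top green 259 [426.9 205.8] [412 190  28  34] [ 0.607 -0.352]
top red 19 [273.1 181.7] [272 179   3   7] [0.688 0.117]
top red 631 [146.2 263.9] [131 252  32  24] [0.452 0.511]
top blue 96 [492.4 131.9] [484 129  18   7] [ 0.824 -0.557]
top blue 91 [427.3 133.9] [420 131  16   7] [ 0.823 -0.357]
top blue 92 [459.8 132.9] [452 130  17   7] [ 0.823 -0.457]
top blue 15 [304.4 179.3] [303 176   3   8] [0.693 0.022]
top blue 125 [636.1 205.7] [630 197  10  23] [ 0.583 -0.976]
top blue 18 [460.2 204.5] [458 203   6   4] [ 0.602 -0.446]
top blue 1748 [500.2 255.1] [471 238  59  35] [ 0.448 -0.568]
side yellow 339 [291.8 187.6] [279 180  28  16] [0.626 0.518]
side yellow 193 [326.7 228.5] [324 212   7  35] [0.642 0.179]
side yellow 531 [393.8 283.3] [377 272  34  24] [ 0.704 -0.146]
sid
[... 879 characters left out ...]
189 110  13  19] [0.368 1.45 ]
side blue 4157 [ 69.7 143.9] [ 24 116 101  56] [-0.241  1.413]
side blue 43 [179.8 127.2] [177 121   6  12] [0.28  1.367]
side blue 127 [185.9 150. ] [179 143  19  15] [0.284 0.99 ]
side blue 35 [350.6 208.1] [347 205   8   8] [0.735 0.214]
side blue 50 [357.8 216.6] [354 212   8  12] [0.733 0.153]
side blue 385 [492.  321.5] [483 305  19  34] [ 0.841 -0.347]
side blue 495 [525.2 353.4] [514 335  24  37] [ 0.842 -0.449]
side blue 61 [419.7 377.1] [415 370  11  12] [ 0.592 -0.461]
side blue 671 [565.3 392.4] [551 371  30  43] [ 0.842 -0.552]
side blue 66 [391.9 448.2] [379 416  26  64] [ 0.482 -0.569]
side blue 200 [335.3 454.8] [329 427  15  53] [ 0.405 -0.528]
```

View pics/c1.png

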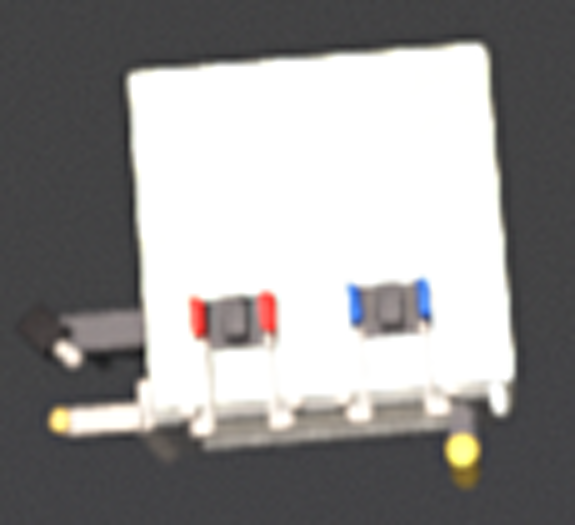

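View pics/c2.png

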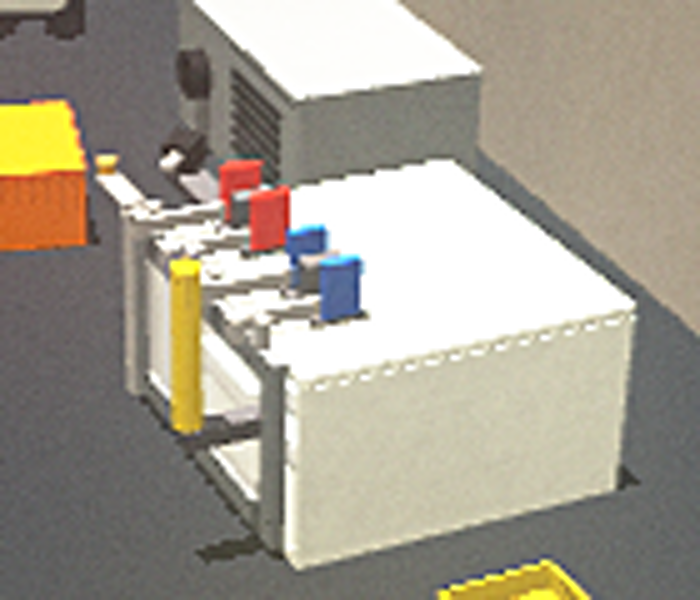

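Run:
```python
from h import *
np.set_printoptions(precision=4,suppress=True)
c=lambda u,v:(220+(u+.5)/5-.5,120+(v+.5)/5-.5)
s=lambda u,v:(290+(u+.5)/5-.5,160+(v+.5)/5-.5)
P={k:onz("top",*c(*uv),z) for k,uv,z in [("BL",(130,72),.12),("BR",(487,43),.12),("FR",(512,383),.12),("redL",(197,316),.158),("redR",(269,312),.158),("blueL",(355,304),.158),("blueR",(424,299),.158),("handle",(462,448),.18)]}
for k,v in P.items(): print(k,v)
for a,b in(("BL","BR"),("redL","blueL"),("redR","blueR"),("FR","BR")):
    d=P[b]-P[a]; print(a,b,np.linalg.norm(d),np.degrees(np.arctan2(d[1],d[0])))
# side tab tops
for k,uv in [("redL",(241,163)),("redR",(270,191)),("blueL",(307,230)),("blueR",(340,260))]: print("side",k,onz("side",*s(*uv),.158))
print("handle side",onz("side",*s(186,266),.18))
t=cv2.imread("pics/top0.png")[:,:,::-1].copy(); sd=cv2.imread("pics/side0.png")[:,:,::-1].copy()
for n,im in(("top",t),("side",sd)):
    for col,amin in(("yellow",200),("green",200)):
        for a,ce,b,m in blobs(im,col,amin):
            ys,xs=np.nonzero(m); h=cv2.convexHull(np.c_[xs,ys].astype(np.int32))[:,0]
            w=np.array([onz(n,*p,.028)[:2] for p in h])*1000
            print(n,col,a,cv2.minAreaRect(w.astype(np.float32)))
HS={"yv":((20,100,60),(36,255,255),(386,263)),"gv":((45,80,40),(85,255,255),(427,251))}
for k,(lo,hi,p) in HS.items():
    m=cv2.inRange(cv2.cvtColor(t,cv2.COLOR_RGB2HSV),lo,hi); x,y=p; sub=m[y-10:y+10,x-10:x+10]; ys,xs=np.nonzero(sub); print(k,len(xs),xs.mean()+x-10,ys.mean()+y-10, onz("top",xs.mean()+x-10,ys.mean()+y-10,.065),xs.min()+x-10,xs.max()+x-10,ys.min()+y-10,ys.max()+y-10)
print("white",onz("top",407,295,.065),onz("side",257.5,343,.065),"oil",onz("top",459,207,.06))
print("side yv top",onz("side",296.5,311.5,.065),"gv",onz("side",329.5,347.5,.065))
print(R.from_quat([-0.3755745,0.59992129,0.37504367,0.59864888]).as_matrix())
```

```text
BL [0.8225 0.1912 0.12  ]
BR [ 0.8341 -0.0207  0.12  ]
FR [ 0.6292 -0.0298  0.12  ]
redL [0.6664 0.1494 0.158 ]
redR [0.6676 0.1081 0.158 ]
blueL [0.6708 0.0588 0.158 ]
blueR [0.6726 0.0192 0.158 ]
handle [ 0.5821 -0.0008  0.18  ]
BL BR 0.21212594156004966 -86.86444677788582
redL blueL 0.09071504179469714 -87.22153469051848
redR blueR 0.08908281660350861 -86.76235021005988
FR BR 0.20503160700973957 2.551815949855088
side redL [0.6661 0.1485 0.158 ]
side redR [0.6678 0.1073 0.158 ]
side blueL [0.6682 0.054  0.158 ]
side blueR [0.6708 0.0147 0.158 ]
handle side [ 0.5786 -0.0043  0.18  ]
top yellow 256 ((593.8211669921875, -224.820068359375), (104.85100555419922, 85.03404998779297), 4.104934215545654)
top green 259 ((604.6271362304688, -347.3616638183594), (81.19200897216797, 103.40115356445312), 84.79467010498047)
side yellow 339 ((626.3350830078125, 520.606689453125), (124.72215270996094, 92.37853240966797), 79.17918395996094)
side yellow 531 ((704.761474609375, -144.5322265625), (79.4648666381836, 73.8641128540039), 4.26491641998291)
side yellow 551 ((530.8775024414062, -129.72683715820312), (76.37825775146484, 72.37721252441406), 84.88379669189453)
side yellow 1549 ((587.1849975585938, -239.86170959472656), (115.0932846069336, 106.66940307617188), 4.0093865394592285)
side green 1966 ((598.2236328125, -360.723876953125), (103.32720947265625, 110.43629455566406), 85.17343139648438)
yv 61 385.2950819672131 262.2950819672131 [ 0.434  -0.2127  0.065 ] 381 390 258 267
gv 84 426.4047619047619 250.67857142857144 [ 0.4652 -0.3369  0.065 ] 422 431 246 255
white [ 0.3353 -0.273   0.065 ] [ 0.335  -0.2775  0.065 ] oil [ 0.5951 -0.4428  0.06  ]
side yv top [ 0.4345 -0.2111  0.065 ] gv [ 0.4649 -0.337   0.065 ]
[[-0.0011 -0.8997  0.4366]
 [-0.0016  0.4366  0.8997]
 [-1.      0.0003 -0.0019]]
```

Emit:
arm_command(
  series=[
    [[0, 0, 0, -0.1265], [0, 0, 0, -0.1265], [0, 0, 0, -0.1265], [0, 0, 0, -0.1265], [0, -20, -44, 0], [0, -20, -44, 0], [0, -20, -44, 0], [0, -20, -44, 0], [0, -20, -44, 0], [0, -20, -44, 0]],
  ],
  jaw=70,
  force=40,
)

```text
t: 1.1
tcp_pos: [0.4073, 0.3034, 0.2311]
tool_rot: [-0.513, 0.486, 0.514, 0.486]
force: [0.3, 0.4, 0.9]
finger_gap: 0.699
```

Emit:
arm_command(
  series=[
    [[0, 0, -50, 0], [0, 0, -50, 0], [0, 0, -50, 0], [0, 0, -50, 0], [0, 0, -50, 0], [0, 0, -50, 0], [0, 0, -50, 0], [0, 0, -50, 0], [0, 0, -50, 0], [0, 0, -50, 0]],
  ],
)

```text
t: 2.1
tcp_pos: [0.4335, -0.1961, 0.2311]
tool_rot: [-0.513, 0.486, 0.513, 0.486]
force: [0.8, 0.3, -0.0]
finger_gap: 0.699
```

```bash
cat > go.py <<'E'
import sys; from h import *
s=status.sense(); M=R.from_quat(s["tool_rot"]).as_matrix()
g=np.array([float(a) for a in sys.argv[1:4]])
print("t",round(s["t"],2),"tcp",s["tcp_pos"].round(4),"gap",round(s["finger_gap"],3),"F",s["force"].round(1),"yaw z",round(np.degrees(np.arctan2(M[1,2],M[0,2])),2),"tool shift mm",(M.T@(g-s["tcp_pos"])*1000).round(1))
E
python3 go.py .434 -.212 .100
```

```text
t 2.1 tcp [ 0.4335 -0.1961  0.2311] gap 0.699 F [ 0.8  0.3 -0. ] yaw z 93.07 tool shift mm [131.1   0.3 -16. ]
```

Emit:
arm_command(
  series=[
    [[30, 0, -8, 0], [40, 0, -8, 0], [40, 0, 0, 0], [40, 0, 0, 0], [30, 0, 0, 0], [20, 0, 0, 0], [0, 0, 0, 0], [0, 0, 0, 0]],
  ],
)

```text
t: 2.9
tcp_pos: [0.4348, -0.21, 0.0312]
tool_rot: [-0.513, 0.486, 0.514, 0.486]
force: [0.1, 0.4, 1.3]
finger_gap: 0.703
```

Emit:
arm_command(
  series=[
    [[0, 0, 0, 0], [0, 0, 0, 0], [0, 0, 0, 0], [0, 0, 0, 0], [0, 0, 0, 0], [0, 0, 0, 0], [0, 0, 0, 0], [0, 0, 0, 0]],
  ],
  jaw=0,
)

```text
t: 3.7
tcp_pos: [0.4356, -0.2106, 0.0325]
tool_rot: [0.514, -0.486, -0.512, -0.486]
force: [-0.7, -0.1, 6.7]
finger_gap: 0.281
```

Emit:
arm_command(
  series=[
    [[-20, 0, 0, 0], [-30, 0, 0, 0], [-30, 0, 0, 0], [0, 0, 0, 0]],
  ],
)

```text
t: 4.1
tcp_pos: [0.4369, -0.2115, 0.1147]
tool_rot: [0.516, -0.486, -0.511, -0.486]
force: [0.5, -0.7, 0.2]
finger_gap: 0.289
```

```bash
python3 go.py .592 -.227 .11; python3 -c "
from h import *
cv2.imwrite('pics/s1.png',snapshot('side')[220:460,220:540,::-1])"
```

```text
t 4.1 tcp [ 0.4369 -0.2115  0.1147] gap 0.289 F [ 0.5 -0.7  0.2] yaw z 93.12 tool shift mm [   5.8 -154.   -23.9]
```

View pics/s1.png

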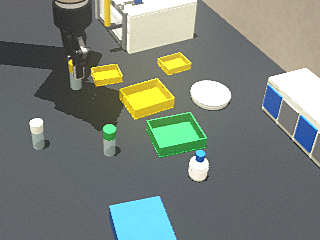

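The picture shows the yellow vial held, clear of the bench, at (75,75) in the crop. The tray centre is at (147,98).

Emit:
arm_command(
  series=[
    [[0, -38, -6, 0], [0, -38, -6, 0], [0, -39, -6, 0], [0, -39, -6, 0], [0, 0, 0, 0], [25, 0, 0, 0], [25, 0, 0, 0], [15, 0, 0, 0], [10, 0, 0, 0], [0, 0, 0, 0]],
  ],
)

```text
t: 5.15
tcp_pos: [0.5897, -0.226, 0.036]
tool_rot: [-0.513, 0.486, 0.513, 0.486]
force: [1.0, -0.2, -1.8]
finger_gap: 0.289
```

Emit:
arm_command(
  series=[
    [[0, 0, 0, 0], [0, 0, 0, 0], [0, 0, 0, 0], [0, 0, 0, 0], [0, 0, 0, 0]],
  ],
  jaw=60,
)

```text
t: 5.65
tcp_pos: [0.59, -0.2257, 0.0364]
tool_rot: [0.513, -0.486, -0.513, -0.486]
force: [-0.2, -1.0, 0.7]
finger_gap: 0.599
```

Emit:
arm_command(
  series=[
    [[-20, 0, 0, 0], [-40, 0, 0, 0], [-40, 0, 0, 0], [0, 0, 0, 0]],
  ],
  jaw=70,
)

```text
t: 6.05
tcp_pos: [0.5937, -0.2278, 0.1424]
tool_rot: [0.518, -0.485, -0.509, -0.487]
force: [0.2, -0.1, 0.7]
finger_gap: 0.698
```

```bash
python3 go.py .465 -.337 .03
```

```text
t 6.05 tcp [ 0.5937 -0.2278  0.1424] gap 0.698 F [ 0.2 -0.1  0.7] yaw z 93.12 tool shift mm [ 111.7  135.7 -101.3]
```

Emit:
arm_command(
  series=[
    [[0, 33, -26, 0], [0, 33, -26, 0], [0, 33, -26, 0], [0, 32, -26, 0], [0, 0, 0, 0], [30, 0, 0, 0], [35, 0, 0, 0], [25, 0, 0, 0], [16, 0, 0, 0], [0, 0, 0, 0]],
  ],
)

```text
t: 7.05
tcp_pos: [0.4638, -0.3345, 0.0276]
tool_rot: [-0.511, 0.486, 0.516, 0.486]
force: [0.7, 0.1, -1.0]
finger_gap: 0.7
```

Emit:
arm_command(
  series=[
    [[0, 0, 0, 0], [0, 0, 0, 0], [0, 0, 0, 0], [0, 0, 0, 0], [0, 0, 0, 0], [0, 0, 0, 0], [0, 0, 0, 0], [0, 0, 0, 0]],
  ],
  jaw=0,
)

```text
t: 7.85
tcp_pos: [0.4655, -0.3371, 0.0315]
tool_rot: [0.514, -0.486, -0.513, -0.486]
force: [1.4, 1.5, 5.9]
finger_gap: 0.29
```

Emit:
arm_command(
  series=[
    [[-20, 0, 0, 0], [-30, 0, 0, 0], [-30, 0, 0, 0], [0, 0, 0, 0], [0, 0, 0, 0]],
  ],
)

```text
t: 8.35
tcp_pos: [0.4649, -0.3368, 0.1109]
tool_rot: [0.514, -0.486, -0.513, -0.486]
force: [-0.2, 0.3, -0.6]
finger_gap: 0.29
```

```bash
python3 go.py .603 -.350 .035
```

```text
t 8.35 tcp [ 0.4649 -0.3368  0.1109] gap 0.29 F [-0.2  0.3 -0.6] yaw z 93.1 tool shift mm [  76.  -137.2  -20.6]
```

Emit:
arm_command(
  series=[
    [[0, -34, -5, 0], [0, -34, -5, 0], [0, -34, -5, 0], [0, -35, -5, 0], [0, 0, 0, 0], [25, 0, 0, 0], [25, 0, 0, 0], [15, 0, 0, 0], [10, 0, 0, 0], [0, 0, 0, 0]],
  ],
)

```text
t: 9.35
tcp_pos: [0.6022, -0.3491, 0.035]
tool_rot: [-0.513, 0.486, 0.514, 0.486]
force: [0.6, -0.9, 0.5]
finger_gap: 0.289
```

Emit:
arm_command(
  series=[
    [[0, 0, 0, 0], [0, 0, 0, 0], [0, 0, 0, 0], [0, 0, 0, 0], [0, 0, 0, 0]],
  ],
  jaw=60,
)

```text
t: 9.85
tcp_pos: [0.6027, -0.3492, 0.0354]
tool_rot: [0.513, -0.486, -0.513, -0.486]
force: [-0.3, -0.6, -0.6]
finger_gap: 0.595
```

Emit:
arm_command(
  series=[
    [[-20, 0, 0, 0], [-40, 0, 0, 0], [-40, 0, 0, 0], [-40, 0, 0, 0], [-40, 0, 0, 0], [0, 0, 0, 0], [0, 0, 0, 0]],
  ],
  jaw=90,
)

```text
t: 10.55
tcp_pos: [0.6031, -0.3495, 0.217]
tool_rot: [0.514, -0.486, -0.512, -0.486]
force: [-0.6, 0.2, -0.5]
finger_gap: 0.902
```

```bash
python3 go.py .667 .128 .144; python3 -c "
from h import *
s=snapshot('side')[220:460,220:540,::-1];t=snapshot('top')
cv2.imwrite('pics/s2.png',s)
c=t[140:230,220:310,::-1]; cv2.imwrite('pics/c3.png',c)"
```

```text
t 10.55 tcp [ 0.6031 -0.3495  0.217 ] gap 0.902 F [-0.6  0.2 -0.5] yaw z 93.11 tool shift mm [ 72.2 -89.5 473.4]
```

View pics/s2.png

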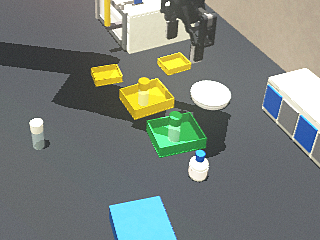

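The picture shows both vials standing inside their trays at (144,90) and (175,125), with the bystanders untouched.

Emit:
arm_command(
  series=[
    [[0, -9, 47, 0], [0, -9, 47, 0], [0, -9, 47, 0], [0, -9, 47, 0], [0, -9, 47, 0], [0, -9, 47, 0], [0, -9, 47, 0], [0, -9, 47, 0], [0, -9, 47, 0], [0, -9, 47, 0]],
  ],
  jaw=85,
)

```text
t: 11.65
tcp_pos: [0.6659, 0.1269, 0.2128]
tool_rot: [-0.512, 0.487, 0.514, 0.485]
force: [1.3, -0.6, -0.5]
finger_gap: 0.851
```

Emit:
arm_command(
  series=[
    [[0, 0, 3, 0], [0, 0, 0, 0], [0, 0, 0, 0]],
  ],
)

```text
t: 11.95
tcp_pos: [0.6662, 0.1269, 0.2138]
tool_rot: [-0.513, 0.487, 0.514, 0.485]
force: [0.9, -0.1, 0.2]
finger_gap: 0.847
```

```bash
python3 go.py .667 .128 .128
```

```text
t 11.95 tcp [0.6662 0.1269 0.2138] gap 0.847 F [ 0.9 -0.1  0.2] yaw z 93.08 tool shift mm [85.8 -1.2  1.1]
```

Emit:
arm_command(
  series=[
    [[20, -1, 1, 0], [25, 0, 0, 0], [15, 0, 0, 0], [10, 0, 0, 0], [0, 0, 0, 0]],
  ],
)

```text
t: 12.45
tcp_pos: [0.6669, 0.1279, 0.1435]
tool_rot: [-0.512, 0.488, 0.514, 0.486]
force: [-0.6, -0.3, 0.6]
finger_gap: 0.851
```

Emit:
arm_command(
  series=[
    [[8, 0, 0, 0], [8, 0, 0, 0], [0, 0, 0, 0], [0, 0, 0, 0]],
  ],
)

```text
t: 12.85
tcp_pos: [0.6679, 0.1292, 0.1294]
tool_rot: [0.513, -0.486, -0.513, -0.486]
force: [-0.9, 0.2, -0.1]
finger_gap: 0.849
```

Emit:
arm_command(
  series=[
    [[0, 0, 0, 0], [0, 0, 0, 0], [0, 0, 0, 0], [0, 0, 0, 0], [0, 0, 0, 0], [0, 0, 0, 0], [0, 0, 0, 0], [0, 0, 0, 0]],
  ],
  jaw=35,
  force=30,
)

```text
t: 13.65
tcp_pos: [0.6685, 0.1301, 0.1316]
tool_rot: [0.514, -0.485, -0.513, -0.487]
force: [-2.5, 2.4, 7.4]
finger_gap: 0.379
```

```bash
python3 go.py .667 .128 .128
```

```text
t 13.65 tcp [0.6685 0.1301 0.1316] gap 0.379 F [-2.5  2.4  7.4] yaw z 93.12 tool shift mm [ 3.6  1.6 -2. ]
```

Emit:
arm_command(
  series=[
    [[0, 0, 0, 0], [0, 0, 0, 0], [0, 0, 0, 0], [0, 0, 0, 0], [0, 0, 0, 0], [-20, 0, 0, 0], [-30, 0, 0, 0], [-20, 0, 0, 0], [0, 0, 0, 0]],
  ],
  jaw=85,
)

```text
t: 14.55
tcp_pos: [0.6703, 0.1291, 0.2029]
tool_rot: [0.515, -0.484, -0.511, -0.488]
force: [0.5, -0.3, -0.3]
finger_gap: 0.852
```

Emit:
arm_command(
  series=[
    [[0, 0, -30, 0], [0, 0, -30, 0], [0, 0, -30, 0], [0, 0, 0, 0], [0, 0, 0, 0]],
  ],
)

```text
t: 15.05
tcp_pos: [0.6721, 0.0387, 0.1979]
tool_rot: [-0.512, 0.487, 0.514, 0.486]
force: [0.4, -0.4, -0.7]
finger_gap: 0.849
```

```bash
python3 go.py .672 .038 .130
```

```text
t 15.05 tcp [0.6721 0.0387 0.1979] gap 0.849 F [ 0.4 -0.4 -0.7] yaw z 93.01 tool shift mm [67.9 -0.  -0.7]
```

Emit:
arm_command(
  series=[
    [[20, 0, 0, 0], [20, 0, 0, 0], [10, 0, 0, 0], [0, 0, 0, 0], [9, 0, 0, 0], [9, 0, 0, 0], [0, 0, 0, 0], [0, 0, 0, 0]],
  ],
)

```text
t: 15.85
tcp_pos: [0.6728, 0.0392, 0.1313]
tool_rot: [-0.513, 0.486, 0.513, 0.486]
force: [0.2, -0.9, -0.3]
finger_gap: 0.844
```

Emit:
arm_command(
  series=[
    [[0, 0, 0, 0], [0, 0, 0, 0], [0, 0, 0, 0], [0, 0, 0, 0], [0, 0, 0, 0], [0, 0, 0, 0], [0, 0, 0, 0], [0, 0, 0, 0]],
  ],
  jaw=35,
)

```text
t: 16.65
tcp_pos: [0.6734, 0.0402, 0.1336]
tool_rot: [0.514, -0.485, -0.513, -0.487]
force: [-1.1, 2.4, 7.6]
finger_gap: 0.38
```

Emit:
arm_command(
  series=[
    [[0, 0, 0, 0], [0, 0, 0, 0], [0, 0, 0, 0], [0, 0, 0, 0], [0, 0, 0, 0], [-20, 0, 0, 0], [-40, 0, 0, 0], [-30, 0, 0, 0], [0, 0, 0, 0]],
  ],
  jaw=85,
)

```text
t: 17.55
tcp_pos: [0.6761, 0.0388, 0.2269]
tool_rot: [0.516, -0.484, -0.51, -0.489]
force: [-0.1, -0.3, -0.3]
finger_gap: 0.849
```

```bash
python3 go.py .581 -.0015 .133
```

```text
t 17.55 tcp [0.6761 0.0388 0.2269] gap 0.849 F [-0.1 -0.3 -0.3] yaw z 93.11 tool shift mm [ 92.9  98.2 -34.9]
```

Emit:
arm_command(
  series=[
    [[0, 32, -12, 0], [0, 32, -12, 0], [0, 31, -12, 0], [0, 0, 0, 0], [0, 0, 0, 0]],
  ],
  jaw=60,
)

```text
t: 18.05
tcp_pos: [0.5795, -0.0022, 0.221]
tool_rot: [-0.513, 0.487, 0.513, 0.487]
force: [0.6, 0.1, 0.4]
finger_gap: 0.599
```

```bash
python3 go.py .581 -.0015 .133; python3 -c "
from h import *
s=snapshot('side')[140:270,290:430,::-1]
cv2.imwrite('pics/s3.png',cv2.resize(s,None,fx=4,fy=4,interpolation=cv2.INTER_CUBIC))"
```

```text
t 18.05 tcp [ 0.5795 -0.0022  0.221 ] gap 0.599 F [0.6 0.1 0.4] yaw z 93.04 tool shift mm [88.  -1.6  0.6]
```

View pics/s3.png

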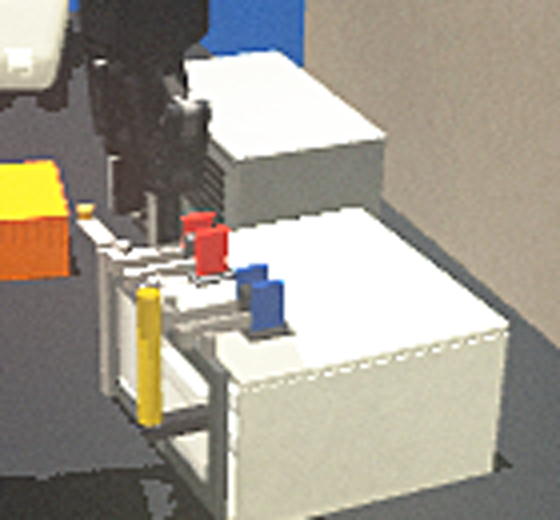

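The picture shows both catches with their tabs drawn together: red at (205,240), blue at (262,295). The handle, top at (148,293), has not moved.

Emit:
arm_command(
  series=[
    [[20, -1, 0, 0], [20, -1, 0, 0], [20, 0, 0, 0], [15, 0, 0, 0], [10, 0, 0, 0], [0, 0, 0, 0], [0, 0, 0, 0]],
  ],
)

```text
t: 18.8
tcp_pos: [0.5826, -0.0017, 0.1364]
tool_rot: [0.514, -0.486, -0.513, -0.486]
force: [-0.4, 0.4, 0.5]
finger_gap: 0.598
```

Emit:
arm_command(
  series=[
    [[0, 0, 0, 0], [0, 0, 0, 0], [0, 0, 0, 0], [0, 0, 0, 0], [0, 0, 0, 0], [0, 0, 0, 0], [0, 0, 0, 0], [0, 0, 0, 0]],
  ],
  jaw=0,
  force=80,
)

```text
t: 19.6
tcp_pos: [0.5824, -0.0003, 0.1375]
tool_rot: [-0.513, 0.485, 0.513, 0.488]
force: [-1.1, 4.7, 2.4]
finger_gap: 0.168
```

```bash
cat > arc.py <<'E'
from h import *
s=status.sense(); M=R.from_quat(s["tool_rot"]).as_matrix(); p=s["tcp_pos"]
a=np.radians(3.1); C=R.from_euler("z",a).as_matrix(); r0=C@np.array([-.044,-.185,0]); hin=np.array([.581,-.0015,0])-r0
print("t",s["t"],"tcp",p.round(4),"gap",s["finger_gap"].round(3),"F",s["force"].round(1),"hinge",hin.round(4))
r=p-hin; g=-(np.arctan2(r[1],r[0])-np.arctan2(r0[1],r0[0])); g=(g+np.pi)%(2*np.pi)-np.pi
print("gate",g,"radius",np.hypot(*r[:2]))
prev=p
for th in np.arange(.1,1.51,.1):
    if th<g+.03: continue
    q=hin+R.from_euler("z",-th).as_matrix()@r0; q[2]=p[2]; print(round(th,2),(M.T@(q-prev)*1000).round(1)); prev=q
E
python3 arc.py
```

```text
Traceback (most recent call last):
  File "arc.py", line 4, in <module>
    print("t",s["t"],"tcp",p.round(4),"gap",s["finger_gap"].round(3),"F",s["force"].round(1),"hinge",hin.round(4))
                                            ^^^^^^^^^^^^^^^^^^^^^
AttributeError: 'float' object has no attribute 'round'
```

```bash
sed -i 's/s\["finger_gap"\].round(3)/round(s["finger_gap"],3)/' arc.py; python3 arc.py
```

```text
t 19.6 tcp [ 5.824e-01 -3.000e-04  1.375e-01] gap 0.168 F [-1.1  4.7  2.4] hinge [0.6149 0.1856 0.    ]
gate -0.006161296427922736 radius 0.18869363166380512
0.1 [-0.  19.7  4.1]
0.2 [-0.  17.6  7.1]
0.3 [-0.  16.8  8.8]
0.4 [-0.  15.9 10.5]
0.5 [-0.  14.7 12. ]
0.6 [-0.  13.5 13.4]
0.7 [ 0.  12.1 14.7]
0.8 [ 0.  10.5 15.8]
0.9 [ 0.   8.9 16.8]
1.0 [ 0.   7.2 17.6]
1.1 [ 0.   5.4 18.2]
1.2 [ 0.   3.6 18.7]
1.3 [ 0.   1.7 18.9]
1.4 [ 0.  -0.2 19. ]
1.5 [ 0.  -2.1 18.9]
```

Emit:
arm_command(
  series=[
    [[0, 10, 2, 0], [0, 10, 2, 0], [0, 9, 3.5, 0], [0, 9, 3.5, 0], [0, 8.5, 4.5, 0], [0, 8.5, 4.5, 0], [0, 0, 0, 0]],
  ],
)

```text
t: 20.3
tcp_pos: [0.5277, 0.0181, 0.1375]
tool_rot: [0.514, -0.484, -0.512, -0.489]
force: [6.2, 10.0, -2.7]
finger_gap: 0.164
```

```bash
python3 arc.py
```

```text
t 20.3 tcp [0.5277 0.0181 0.1375] gap 0.164 F [ 6.2 10.  -2.7] hinge [0.6149 0.1856 0.    ]
gate 0.3008021207829983 radius 0.18887151057384047
0.4 [-0.1 16.4  9.3]
0.5 [-0.1 14.8 12. ]
0.6 [-0.  13.5 13.4]
0.7 [-0.  12.1 14.7]
0.8 [-0.  10.6 15.8]
0.9 [ 0.   8.9 16.8]
1.0 [ 0.   7.2 17.6]
1.1 [ 0.   5.4 18.2]
1.2 [ 0.   3.6 18.7]
1.3 [ 0.1  1.7 18.9]
1.4 [ 0.1 -0.2 19. ]
1.5 [ 0.1 -2.1 18.9]
```

Emit:
arm_command(
  series=[
    [[0, 8, 5.5, 0], [0, 8, 5.5, 0], [0, 7.5, 6, 0], [0, 7.5, 6, 0], [0, 7, 6.7, 0], [0, 7, 6.7, 0], [0, 6, 7.4, 0], [0, 6, 7.4, 0], [0, 0, 0, 0]],
  ],
)

```text
t: 21.2
tcp_pos: [0.4703, 0.064, 0.1375]
tool_rot: [0.516, -0.484, -0.511, -0.489]
force: [6.4, 2.7, -4.1]
finger_gap: 0.165
```

```bash
python3 arc.py
```

```text
t 21.2 tcp [0.4703 0.064  0.1375] gap 0.165 F [ 6.4  2.7 -4.1] hinge [0.6149 0.1856 0.    ]
gate 0.6922613345685154 radius 0.18894888311281488
0.8 [-0.1 12.4 16.3]
0.9 [-0.1  8.9 16.8]
1.0 [-0.1  7.2 17.6]
1.1 [-0.1  5.4 18.2]
1.2 [-0.   3.5 18.7]
1.3 [-0.   1.7 18.9]
1.4 [-0.  -0.2 19. ]
1.5 [ 0.  -2.1 18.9]
```

Emit:
arm_command(
  series=[
    [[0, 6, 8, 0], [0, 6, 8, 0], [0, 4.5, 8.4, 0], [0, 4.5, 8.4, 0], [0, 3.6, 8.8, 0], [0, 3.6, 8.8, 0], [0, 2.7, 9.1, 0], [0, 2.7, 9.1, 0], [0, 0, 0, 0]],
  ],
)

```text
t: 22.1
tcp_pos: [0.4338, 0.1307, 0.1375]
tool_rot: [0.516, -0.483, -0.511, -0.489]
force: [6.7, 0.1, -2.9]
finger_gap: 0.162
```

```bash
python3 arc.py
```

```text
t 22.1 tcp [0.4338 0.1307 0.1375] gap 0.162 F [ 6.7  0.1 -2.9] hinge [0.6149 0.1856 0.    ]
gate 1.0971494631649783 radius 0.18926930842772652
1.2 [-0.1  4.5 19. ]
1.3 [-0.   1.6 18.9]
1.4 [ 0.  -0.3 19. ]
1.5 [ 0.  -2.2 18.9]
```

Emit:
arm_command(
  series=[
    [[0, 2, 9.4, 0], [0, 1.5, 9.4, 0], [0, 0.7, 9.4, 0], [0, 0.5, 9.4, 0], [0, -0.5, 9.4, 0], [0, -0.5, 9.4, 0], [0, -1.2, 9.4, 0], [0, -1.2, 9.4, 0], [0, 0, 0, 0], [0, 0, 0, 0]],
  ],
)

```text
t: 23.1
tcp_pos: [0.426, 0.2052, 0.1374]
tool_rot: [0.515, -0.484, -0.512, -0.487]
force: [4.8, -2.9, 5.2]
finger_gap: 0.162
```

Emit:
arm_command(
  series=[
    [[0, 0, 0, 0], [0, 0, 0, 0], [0, 0, 0, 0], [0, 0, 0, 0], [0, 0, 0, 0]],
  ],
)

```text
t: 23.6
tcp_pos: [0.426, 0.2048, 0.1374]
tool_rot: [0.515, -0.485, -0.512, -0.488]
force: [5.6, -2.8, 5.1]
finger_gap: 0.164
```

```bash
python3 arc.py;  python3 -c "
from h import *
s=snapshot('side')[:,:,::-1]
cv2.imwrite('pics/s4.png',s)"
```

```text
t 23.6 tcp [0.426  0.2048 0.1374] gap 0.164 F [ 5.6 -2.8  5.1] hinge [0.6149 0.1856 0.    ]
gate 1.4923843059758788 radius 0.18991470869765933
```

View pics/s4.png

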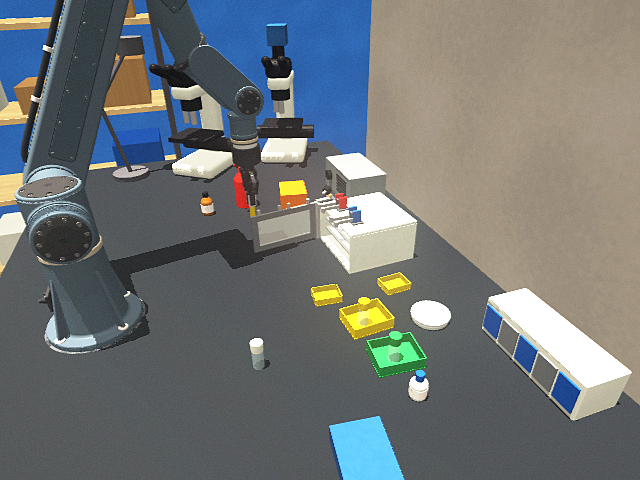

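The picture shows the gate standing about square to the case front at (285,230), with the handle in the jaws at (253,205). The vials are in their trays and the bystanders are where they were. Handing in.

```bash
python3 -c "
from station import ticket
print(ticket.sign_off())"
```

```text
the job is handed in; nothing more can be done
None
```

The job is done and handed in at about 23.7 s of the 72 s allowed; sign-off gives no verdict.

- **Vials:** each stands let go in the tray of its colour, yellow in the largest yellow tray. The last side picture still shows both there.
- **Catches:** I squeezed red first, then blue. Both stopped at a finger gap of about 0.38, which matches the 34 mm of a fully squeezed catch. A picture taken after squeezing shows both pairs of tabs drawn in, but I could not read their travel directly.
- **Gate:** I swung it by the handle past the detent to about 1.49 rad, worked out from the tool position and the hinge I had measured. It was steady, and the jaws were still closed on the post with an 80 N grip setting (gap 0.164).
- **Bystanders:** by eye, none looked moved in the last picture. I did not measure their positions again.

No check failed. The one disagreement was that the two cameras differed by 2 to 5 mm on the blue catch and the handle. I mostly went with the top view for both, and both grips closed properly.

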